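Zero the kendama gauge against the caliper block

ROBOT

A 7-joint arm with a two-finger parallel gripper is mounted at the origin on the work surface. World frame = base frame: x ahead of the robot, y to its left, z up, the work surface at z = 0. Lengths are in m, angles in rad, forces in N, time in s.
With the tool pointing down it reaches from about 0.35 to 0.775 m from the base axis. Payload 3.1 kg.
Tool frame: the origin (TCP) lies midway between the tips of the shut fingers; the grasp point (between the pads) lies 19 mm behind it; z points along the fingers, y is the line along which they close (so a half turn about z gives the same grasp; the last joint's range is limited). The gripper opens to 85 mm and grips with 20 to 120 N. Pads are 22 mm wide; open, the fingers measure 114 mm over their backs; the gripper's body (76 mm by 85 mm) begins 54 mm behind the grasp point. The pads swing forward as they close: fully open they stand 13 mm farther back than shut.
Start: joints at [1.118, 0.311, 0.014, 1.512, -0.004, 1.319, -0.027], TCP at [0.22, -0.504, 0.231] pointing down, gripper open.
Joint ranges: [-2.7, 2.7], [-0.3, 1.91], [-1.27, 1.3], [0.12, 2.57], [-1.44, 4.58], [0.2, 2.03], [-3.05, 3.05]. Speed limits (rad/s): [2.79, 2.79, 3.14, 3.14, 3.14, 3.14, 3.14].

INTERFACE

Orientations are given as a 3x3 rotation matrix whose columns are the frame's x, y, z axes.
In Python, from station import manip, vision gives the robot as it stands.
- The arm moves only by the shell command python3 -m pendant 'ROWS' [OPENING] [FORCE]. ROWS is JSON, a list of rows, each a list of 2 entries, a list of its own where there are three numbers: the shift along the tool's x, y, z in m, then the turn about the tool's z in rad. A call has 1 to 8 rows; each row is the pose to reach, as a shift and turn from the pose commanded when the call began, along the tool's axes at that moment; what a row does not reach only later rows make up. A row lasts 1/10 s, in which the tool goes at most 50 mm and 8.59 degrees, less where a joint would pass 70% of its speed; a pose out of reach is approached as far as the arm can. A call with a gripper value outside its range is refused whole. OPENING is the closure, from -1 (fully open) to 1 (shut), so that 0 is half open, set as the call begins (- or left out, the last holds). The fingers move at their own pace and stop on an object; FORCE is the grip in N (left out, the last holds). Time passes only in rows, so rows that repeat a pose let the fingers close. It gives the time, the measured TCP pose, the force, the opening and the grip force at its end, in the units of the state.
- manip.get_obs(): the state, without advancing time (a new reading comes with each control period).
- vision.capture(name): name is "scene" or "top" or "wrist"; returns the picture (480x640x3 uint8, red, green, blue); there is no depth.
- vision.camera_params(name): a dict with "vfov" (degrees; the focal length in pixels is half the picture's height over the tangent of half this angle, whatever the lens; pixels are square), "cx", "cy" (the principal point, pixels), "k1" (the pictures are not rectified: a ray, as slopes to the right and down, at radius r is drawn at 1 + k1 r^2 times it, then the intrinsics apply), "camera_from_world" (4x4, takes a point from world to camera coordinates). Camera axes: x right, y up, looking along -z (the intrinsics and any distortion apply to the point x, -y, -z); pixel columns grow to the right and rows downward; lengths in m; the calibration is good to about 2 mm. A picture is of the moment at which its call begins: read the wrist's pose just before it. camera_params takes no time and is no camera call; for the wrist camera it gives the pose at the moment of the call.
- manip.job_done(): hands the job in; it is judged then, once.
The state is a dict: "time_s": time; "qpos": joint angles; "qvel": joint speeds; "joint_torque": joint torques, N m; "eef_pos": TCP position; "tool_rot": TCP orientation; "ft_force": force on the tool from outside, world axes, zero at the start; "wrist_torque": the same for the moment, N m; "finger_gap": finger opening in m; "finger_force": force on a finger pad.
Only numpy, scipy, OpenCV 4.12 (cv2) and the standard library are available. Lean on these libraries where they do the work, as an engineer would, in place of code of your own. Each camera call takes 0.05 s, during which the arm holds its last target. There are 200 camera calls.

TASK

Zero the gauge: lay the steel straightedge flush against the near long face of the fixed hardwood caliper block, roughly centred on it and lying on the cart top. Then, with it still flush, twist the spring-return knob on the gauge box clockwise (seen from above) all the way to its stop, hold it there briefly, and let it spring back. Leave the ball, the wooden cup and the brass plug where they are.

Things in the scene. Friction and masses are not known exactly. Their poses are not given: they have to be found in the camera images.
- caliper_block: Dark hardwood block screwed down to the cart top, immovable: 50 mm deep (x) by 120 mm long (y) by 30 mm high, two steel screw heads on top. Origin: centre of its underside. Its -x face (towards the robot, yaw within about 0.25 rad) is the near long face. It stands to the left or right of the middle, with the gauge box on the other side.
- block_face (a point): Point at the middle of the caliper block's near long face, 10 mm above the cart top. Axes as the block's: x points into the block, y along the face, z up.
- straightedge: Loose steel straightedge: a square bar 20 mm (x) by 150 mm long (y) by 20 mm high, fine black graduations on top, about 0.15 to 0.3 kg. Origin: centre of its underside. It starts on the cart top on the robot's side of the block, 35 to 70 mm off the face, up to 0.3 rad out of parallel, centred within 15 mm. It slides with 1 to 3 N.
- straightedge_mid (a point): Centre of the straightedge bar, 10 mm above its underside; y runs along its length. When flush, this point is 10 mm in front of the block face. Pushed at its middle against the block, the bar squares itself up.
- gauge_box: Grey painted steel box bolted to the cart top, 120 x 120 mm, 60 mm high, a dark display window on its near face. Origin: centre of its underside; yaw within about 0.4 rad. On the middle of its flat top stands the knob: a hub 34 mm across and 12 mm high carrying the bar handle, whose ends have 12 mm of free space below, so a fingertip beside one can push it round.
- knob_grip (a point): Point on the knob's vertical axis, 86 mm above the cart top, at mid-height of its bar handle: black, straight, 80 mm long, 14 mm thick, 28 mm high (72 to 100 mm above the cart top), centred on the axis. x runs along the handle and turns with it; at rest it is the box's x axis, so one end, with a white line, points towards the robot.
- zero_knob (a joint): Turn of the knob in rad: 0 at rest, grows clockwise seen from above (the handle's near end goes to the left, towards the box's +y), hard stop at 1.05. A spring drives it back to 0 when let go: 0.06 N m at rest, 0.22 N m at the stop (about 8 N pushed 28 mm from the axis).
- tama_center (a point): Bystander: centre of a matte navy wooden ball, 60 mm across, resting on a fixed low wooden ring (54 mm across, 12 mm high) so the centre is 36 mm up. Leave it alone.
- sara: Bystander: loose unsanded beech cup piece standing upright, waisted, 46 mm across its open top, 52 mm high; origin at the centre of its underside. Leave it alone.
- brass_plug: Bystander: loose brass thread insert plug standing on its flange, 26 mm across, 26 mm high; origin at the centre of its underside. The three bystanders stand in a row between the block and the gauge box.

How it is judged:
On the way, in this order (a step that is already met when the one before it is completed fails the run):
1. the straightedge lies flush against the near face of the caliper block (x of straightedge_mid in the frame of block_face between -0.0135 and -0.0065 m and angle between the y axis of straightedge_mid and the y axis of block_face, either way round below 0.035 rad and y of straightedge_mid in the frame of block_face between -0.045 and 0.045 m and height (world z) of straightedge_mid below 0.014 m), for 0.2 s.
2. with the straightedge still flush, the knob is held at its stop (all of step 1 and value of joint zero_knob above 0.95 rad), for 0.2 s.
At the end, for the whole second after the job is handed in: The straightedge lies at rest on the cart top, flush against the near face of the caliper block (gap under 3.5 mm at its middle, within 0.035 rad of parallel, its middle within 45 mm of the block's middle), and the knob is back at rest (under 0.08 rad) (all of step 1 and value of joint zero_knob below 0.08 rad and linear speed of straightedge below 0.02 m/s); the robot touches nothing.
It fails at once if the ball, the cup or the plug is moved more than 30 mm (distance of any of tama_center, sara, brass_plug from where it was at the start of the episode above 0.03 m).
It also fails if it takes over 51 s, if anything falls off the work surface, if the arm or the gripper's body presses on something with over 40 N, if the wrist force passes 120 N, or if a joint passes its speed limit or range.

## Working session

There is one attempt and no reset: what is moved stays moved. The work goes in short steps, Python scripts to look and compute and a shell command to move; the robot and the scene stay as the last step left them, time stands still between calls to the robot, and variables do not carry over. Pictures are saved under pics/ and viewed, at most 10 in all, crops included, and the job is handed in when it is done.

```bash
ls; mkdir -p pics; cat > h.py <<'E'
import numpy as np, cv2
from station import manip, vision
def ray(p,uv):
    f=240/np.tan(np.radians(p["vfov"])/2)
    d=np.array([(uv[0]-p["cx"])/f,(uv[1]-p["cy"])/f]); s=d.copy()
    for _ in range(20): s=d/(1+p["k1"]*(s@s))
    T=np.array(p["camera_from_world"]); R=T[:3,:3]; o=-R.T@T[:3,3]
    return o,R.T@np.array([s[0],-s[1],-1])
def onz(p,uv,z):
    o,d=ray(p,uv); return o+d*(z-o[2])/d[2]
def proj(p,P):
    f=240/np.tan(np.radians(p["vfov"])/2)
    T=np.array(p["camera_from_world"]); c=T[:3,:3]@np.array(P)+T[:3,3]
    s=np.array([c[0],-c[1]])/-c[2]; s=s*(1+p["k1"]*(s@s)); return s*f+[p["cx"],p["cy"]]
E
python3 - <<'E'
from h import *
for n in("top","scene"):
    p=vision.camera_params(n); im=vision.capture(n); cv2.imwrite(f"pics/{n}0.png",im[:,:,::-1])
    T=np.array(p["camera_from_world"]); print(n,p["vfov"],p["k1"],-T[:3,:3].T@T[:3,3])
o=manip.get_obs(); print(o["eef_pos"],np.round(o["tool_rot"],3),o["time_s"],o["finger_gap"])
E
```

```text
pics
top 57.63476986621734 0.016264761491539617 [ 0.51050714 -0.02616902  0.75264326]
scene 55.0437239709188 -0.10742160224531049 [ 0.94495889 -0.4093394   0.52474527]
[ 0.21938845 -0.50362301  0.23033791] [[ 0.917  0.399 -0.001]
 [ 0.399 -0.917  0.002]
 [-0.    -0.002 -1.   ]] 0.1 0.08526189744280825
```

View pics/top0.png

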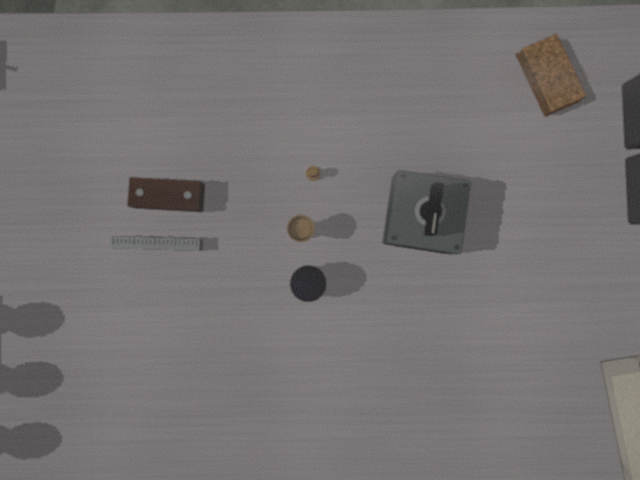

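View pics/scene0.png

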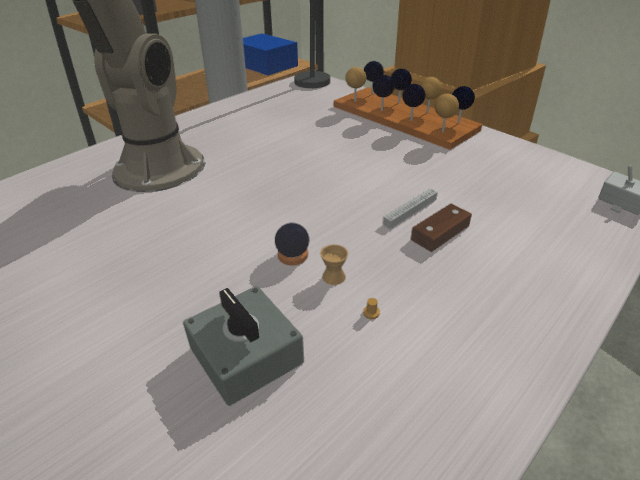

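The top view shows, with +x up and +y left: the block at about (166,194), the straightedge at (156,243), and the gauge box with its knob at (432,210). The bystanders are at x≈310. The scene view agrees. Next I'll measure with masks.

```bash
python3 - <<'E'
from h import *
p=vision.camera_params("top"); im=cv2.imread("pics/top0.png"); b,g,r=[im[:,:,i].astype(int) for i in range(3)]
hsv=cv2.cvtColor(im,cv2.COLOR_BGR2HSV)
def rect(m,x0,y0,x1,y1,z,nm):
    k=np.zeros_like(m,np.uint8); k[y0:y1,x0:x1]=m[y0:y1,x0:x1]; k=cv2.morphologyEx(k,cv2.MORPH_CLOSE,np.ones((5,5)))
    c=max(cv2.findContours(k,0,2)[0],key=cv2.contourArea)
    w=np.array([onz(p,q[0],z)[:2] for q in c]).astype(np.float32)
    R=cv2.minAreaRect(w); B=cv2.boxPoints(R); e=[B[1]-B[0],B[2]-B[1]]; L=max(e,key=np.linalg.norm)
    a=np.arctan2(L[1],L[0])%np.pi
    print(nm,np.round(R[0],4),np.round(R[1],4),"long axis angle-90deg",round(a-np.pi/2,4),cv2.minAreaRect(c)); return
rect(((r-b)>15)&(r<110),90,160,230,225,.03,"block")
rect(((g-r)>3),90,225,230,265,.02,"edge")
rect(((g-r)>3)|(hsv[:,:,2]<45),370,160,472,260,.06,"box")
rect((hsv[:,:,2]<40),420,178,448,240,.1,"handle")
for n,uv,z in(("ball",(308,283),.036),("cup",(301,228),.052),("plug",(313,173),.026),("knob",(432,210),.1)): print(n,np.round(onz(p,uv,z),4))
c=im[150:270,370:490]; d=im[160:280,100:220]
cv2.imwrite("pics/c.png",cv2.resize(np.hstack([d,c]),(800,400),interpolation=cv2.INTER_CUBIC))
E
```

```text
block [0.6208 0.2377] [0.1189 0.0478] long axis angle-90deg -0.072 ((163.8741455078125, 193.63966369628906), (71.11236572265625, 28.538904190063477), 3.3664603233337402)
edge [0.5393 0.2717] [0.1162 0.0169] long axis angle-90deg -0.0487 ((145.46649169921875, 242.95498657226562), (69.23808288574219, 10.081514358520508), 2.009553909301758)
box [ 0.581  -0.1916] [0.1243 0.1172] long axis angle-90deg -0.154 ((426.52508544921875, 212.19313049316406), (78.42987060546875, 73.27182006835938), 7.853313446044922)
handle [ 0.5733 -0.1862] [0.0258 0.0535] long axis angle-90deg 1.0253 ((429.2998046875, 214.4367218017578), (17.354074478149414, 35.436927795410156), 30.068584442138672)
ball [ 0.4696 -0.001   0.036 ]
cup [0.5588 0.0087 0.052 ]
plug [ 0.6529 -0.0112  0.026 ]
knob [ 0.5799 -0.1904  0.1   ]
```

View pics/c.png

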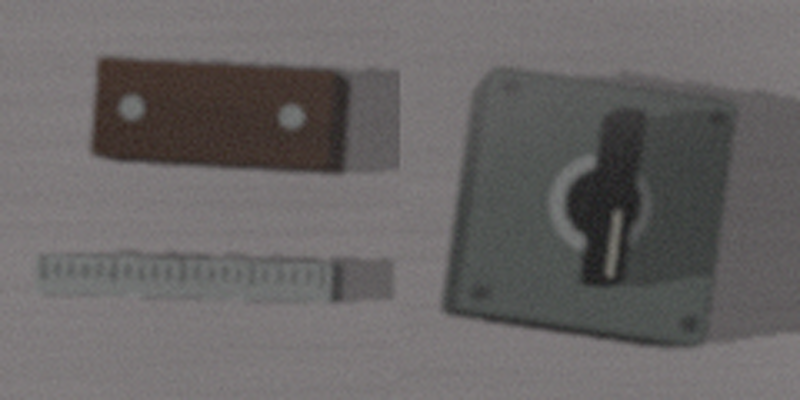

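```bash
python3 - <<'E'
from h import *
p=vision.camera_params("top")
L=lambda x,y:(100+x/3.3333-.35,160+y/3.3333-.35); R=lambda x,y:(370+(x-400)/3.3333-.35,150+y/3.3333-.35)
for n,uv,z in(("blk mid",L(212,112.5),.03),("blk scr L",L(132,108),.03),("blk scr R",L(292,117),.03),("blk near L",L(94,155),.03),("blk far L",L(97,60),.03),("bar fl",L(40,256),.02),("bar fr",L(333,262),.02),("bar nl",L(40,297),.02),("bar nr",L(333,302),.02),("bar mid",L(186.5,279),.02),
 ("hub",R(600,203),.072),("h near",R(604,283),.1),("h far",R(625,111),.1),("box nl",R(445,308),.06),("box nr",R(700,345),.06),("box fl",R(485,70),.06),("box fr",R(735,105),.06)): print(n,np.round(onz(p,uv,z)[:2],4))
o=manip.get_obs();P=np.array(o["eef_pos"]);T=np.array(o["tool_rot"])
print(T.T@(np.array([.47,.24,.16])-P))
E
```

```text
blk mid [0.6211 0.2387]
blk scr L [0.6239 0.2786]
blk scr R [0.6184 0.1988]
blk near L [0.6005 0.2973]
blk far L [0.6483 0.2962]
bar fl [0.551  0.3283]
bar fr [0.546 0.181]
bar nl [0.5303 0.328 ]
bar nr [0.5258 0.181 ]
bar mid [0.5384 0.2547]
hub [ 0.5821 -0.1938]
h near [ 0.5431 -0.1877]
h far [ 0.6206 -0.1992]
box nl [ 0.5342 -0.1218]
box nr [ 0.515  -0.2422]
box fl [ 0.6482 -0.1433]
box fr [ 0.6295 -0.2623]
[ 0.52678597 -0.58147303  0.0715151 ]
```

```bash
python3 -m pendant '[[[0.04,-0.044,0.01],0.06],[[0.08,-0.088,0.02],0.12],[[0.12,-0.132,0.03],0.18],[[0.16,-0.176,0.04],0.24],[[0.19,-0.21,0.05],0.3],[[0.22,-0.243,0.06],0.36],[[0.25,-0.276,0.07],0.42],[[0.28,-0.309,0.07],0.48]]' 1 60
python3 - <<'E'
from h import *
o=manip.get_obs();P=np.array(o["eef_pos"]);T=np.array(o["tool_rot"])
print(np.round(T,3),T.T@(np.array([.47,.25,.12])-P))
E
```

```text
time_s: 0.9
eef_pos: [0.3447, -0.1289, 0.1622]
tool_rot: [[0.997, -0.072, -0.002], [-0.072, -0.997, 0.0], [-0.002, -0.0, -1.0]]
ft_force: [1.0, -0.5, -0.3]
finger_gap: -0.0
finger_force: 0.0
[[ 0.997 -0.072 -0.002]
 [-0.072 -0.997  0.   ]
 [-0.002 -0.    -1.   ]] [ 0.09771838 -0.38695804  0.04210578]
```

```bash
python3 -m pendant '[[[0.0,-0.05,0],0],[[0.0,-0.1,0.0],0],[[0.0,-0.15,0],0],[[0.01,-0.2,0],0],[[0.03,-0.24,0],0],[[0.05,-0.285,0.01],0],[[0.07,-0.33,0.02],0],[[0.095,-0.37,0.03],0]]' 
python3 -m pendant '[[[0.003,-0.01,0.03],0],[[0.003,-0.016,0.06],0],[[0.003,-0.016,0.1],0],[[0.003,-0.016,0.1],0]]' 
python3 - <<'E'
from h import *
o=manip.get_obs();P=np.array(o["eef_pos"]);T=np.array(o["tool_rot"])
print(P,T.T@(np.array([.47,.253,.01])-P))
p=vision.camera_params("wrist");im=vision.capture("wrist");cv2.imwrite("pics/w1.png",im[:,:,::-1])
im=vision.capture("top");cv2.imwrite("pics/t1.png",im[:,:,::-1])
E
```

```text
time_s: 1.7
eef_pos: [0.4658, 0.2338, 0.1325]
tool_rot: [[0.998, -0.068, -0.001], [-0.068, -0.998, -0.0], [-0.001, 0.0, -1.0]]
ft_force: [0.3, -0.6, 0.0]
finger_gap: -0.0003
finger_force: 0.0
time_s: 2.1
eef_pos: [0.4652, 0.2442, 0.0278]
tool_rot: [[0.998, -0.068, -0.012], [-0.068, -0.998, -0.006], [-0.011, 0.007, -1.0]]
ft_force: [-0.9, -0.8, -0.4]
finger_gap: -0.0
finger_force: 0.0
[0.46524096 0.24420129 0.02781787] [ 0.00434694 -0.00922985  0.01770469]
```

```bash
python3 -m pendant '[[[0.004,-0.015,0.01],0],[[0.004,-0.015,0.017],0],[[0.02,-0.015,0.017],0],[[0.04,-0.015,0.017],0],[[0.052,-0.015,0.017],0],[[0.062,-0.015,0.017],0],[[0.07,-0.015,0.017],0],[[0.077,-0.015,0.017],0]]'
python3 -m pendant '[[[0.005,0,0],0],[[0.01,0,0],0],[[0.014,0,0],0],[[0.016,0,0],0]]'
```

```text
time_s: 3.0
eef_pos: [0.5468, 0.2578, 0.0178]
tool_rot: [[0.998, -0.068, -0.002], [-0.068, -0.998, 0.001], [-0.002, -0.001, -1.0]]
ft_force: [-3.7, 0.4, 7.3]
finger_gap: 0.0
finger_force: 4.3
time_s: 3.4
eef_pos: [0.5628, 0.2572, 0.0179]
tool_rot: [[0.998, -0.068, -0.001], [-0.068, -0.998, 0.001], [-0.001, -0.001, -1.0]]
ft_force: [-4.1, 0.2, 6.0]
finger_gap: 0.0002
finger_force: 3.9
```

```bash
python3 - <<'E'
from h import *
im=vision.capture("wrist");im2=vision.capture("top")
cv2.imwrite("pics/w2.png",np.hstack([cv2.resize(im,(400,300)),cv2.resize(im2[140:290,80:280],(400,300))])[:,:,::-1])
E
```

```text
(no output)
```

View pics/w2.png

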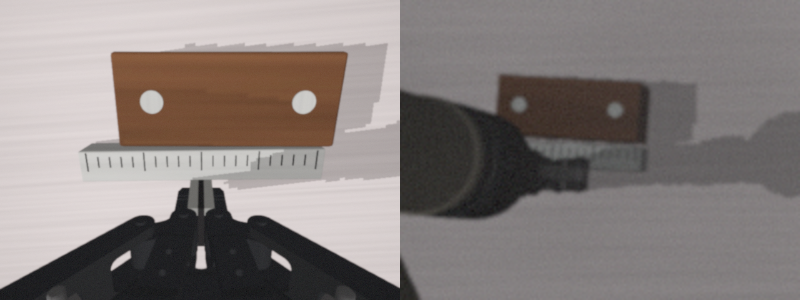

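The wrist view shows the bar close to the block, with the fingertip at the bar's middle (201,180). The tip is riding high, so I'll back off, go lower and press again.

```bash
python3 -m pendant '[[[-0.012,0,0],0],[[-0.012,0,0.006],0],[[-0.012,0,0.006],0]]'
python3 - <<'E'
from h import *
p=vision.camera_params("wrist");im=vision.capture("wrist");cv2.imwrite("pics/w3.png",im[:,:,::-1])
E
```

```text
time_s: 3.8
eef_pos: [0.5517, 0.256, 0.0097]
tool_rot: [[0.998, -0.069, -0.0], [-0.069, -0.998, -0.001], [-0.0, 0.001, -1.0]]
ft_force: [-0.1, -0.1, -0.2]
finger_gap: -0.0
finger_force: 0.0
```

View pics/w3.png

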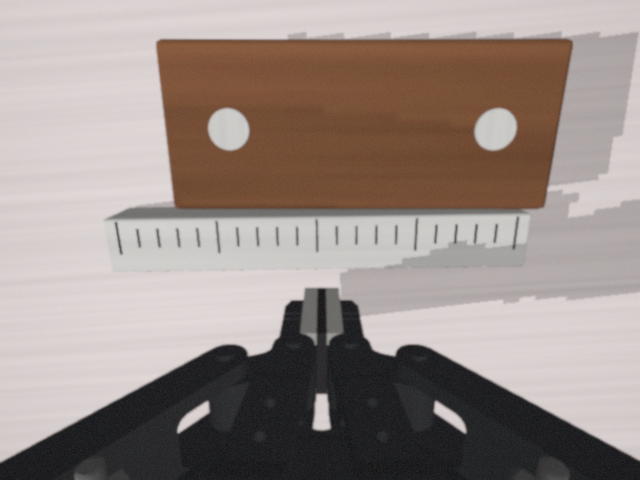

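The bar is slightly off the face, its middle is at about (317,240), and the finger is lined up at (321,300). Pushing on.

```bash
python3 -m pendant '[[[0.006,0,0],0],[[0.01,0,0],0],[[0.013,0,0],0],[[0.016,0,0],0],[[0.018,0,0],0],[[0.019,0,0],0]]'
python3 -m pendant '[[[0.002,0,0],0],[[0.004,0,0],0]]'
```

```text
time_s: 4.45
eef_pos: [0.5663, 0.2558, 0.01]
tool_rot: [[0.998, -0.068, -0.009], [-0.068, -0.998, -0.002], [-0.009, 0.002, -1.0]]
ft_force: [-10.0, -0.9, 8.3]
finger_gap: 0.0001
finger_force: 5.0
time_s: 4.65
eef_pos: [0.5663, 0.2559, 0.0099]
tool_rot: [[0.998, -0.066, -0.016], [-0.066, -0.998, -0.003], [-0.016, 0.004, -1.0]]
ft_force: [-17.1, -1.1, 11.5]
finger_gap: -0.0001
finger_force: 8.6
```

```bash
python3 -m pendant '[[[0,0,0],0],[[0,0,0],0],[[-0.02,0,0],0],[[-0.04,0,0],0],[[-0.05,0,0],0],[[-0.05,0,0],0]]'
python3 - <<'E'
from h import *
p=vision.camera_params("wrist");im=vision.capture("wrist");cv2.imwrite("pics/w4.png",im[:,:,::-1])
E
```

```text
time_s: 5.25
eef_pos: [0.524, 0.259, 0.0104]
tool_rot: [[0.998, -0.067, -0.0], [-0.067, -0.998, 0.0], [-0.0, 0.0, -1.0]]
ft_force: [0.3, 0.6, -0.7]
finger_gap: -0.0001
finger_force: 0.0
```

View pics/w4.png

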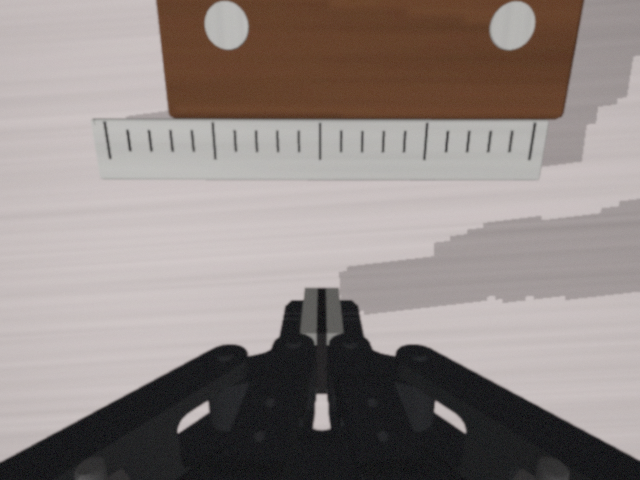

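The bar is flush: parallel, no gap, centre tick at (320,141). On to the knob.

```bash
python3 -m pendant '[[[-0.01,0,-0.05],0],[[-0.01,0,-0.1],0],[[0,0,-0.15],0],[[0,0.02,-0.19],0],[[0.005,0.07,-0.19],0],[[0.01,0.12,-0.19],0.02],[[0.015,0.17,-0.19],0.04],[[0.02,0.22,-0.19],0.06]]' 0
python3 -m pendant '[[[0.005,0.05,0],0.02],[[0.01,0.1,0],0.02],[[0.015,0.15,0],0.02],[[0.02,0.2,0],0.02],[[0.026,0.23,0],0.02],[[0.026,0.23,0],0.02]]'
python3 - <<'E'
from h import *
o=manip.get_obs()
p=vision.camera_params("wrist");im=vision.capture("wrist");cv2.imwrite("pics/w5.png",im[:,:,::-1])
np.save("w5.npy",p,allow_pickle=True);print(o["eef_pos"])
for P in((.5817,-.1924,.1),(.543,-.1877,.1),(.621,-.199,.1)):print(proj(p,P))
E
```

```text
time_s: 6.1
eef_pos: [0.531, 0.0357, 0.201]
tool_rot: [[0.991, -0.131, 0.003], [-0.131, -0.991, -0.0], [0.003, -0.0, -1.0]]
ft_force: [1.9, -1.3, -0.3]
finger_gap: 0.0428
finger_force: 0.0
time_s: 6.7
eef_pos: [0.5252, -0.2027, 0.2]
tool_rot: [[0.987, -0.162, 0.0], [-0.162, -0.987, -0.005], [0.001, 0.005, -1.0]]
ft_force: [0.7, 0.7, -0.9]
finger_gap: 0.0427
finger_force: 0.0
[ 0.525246   -0.20272652  0.19996998]
[289.02856486 150.38191298]
[293.09908336 212.76920363]
[287.55083841  79.87948463]
```

View pics/w5.png

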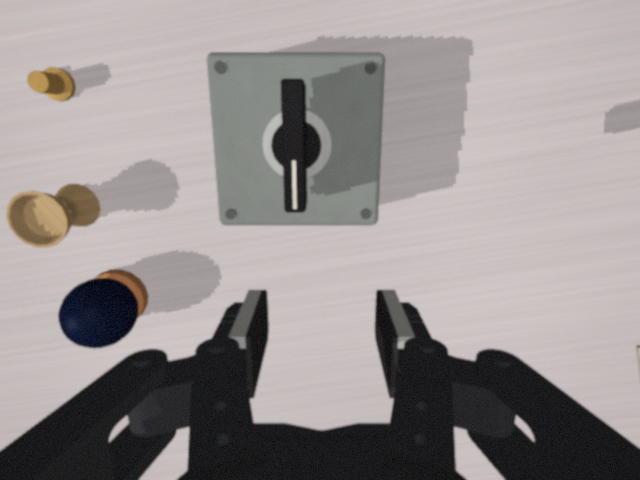

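The wrist view shows the handle from (293,80) to (295,211), practically aligned with the tool, centred near (294,146).

```bash
python3 - <<'E'
from h import *
o=manip.get_obs();P=np.array(o["eef_pos"]);T=np.array(o["tool_rot"])
p=vision.camera_params("wrist")
a=onz(p,(293,80),.1);b=onz(p,(295,211),.1);c=(a+b)/2
print(a,b,c,np.arctan2(*(a-b)[1::-1]),np.arctan2(T[1,0],T[0,0]));c[2]=.077
print(T.T@(c-P))
E
```

```text
[ 0.6210595  -0.19658961  0.1       ] [ 0.5444435  -0.18397927  0.1       ] [ 0.5827515  -0.19028444  0.1       ] -0.1631288372563628 -0.15743009529894708
[ 0.05489865 -0.01684304  0.1231519 ]
```

```bash
python3 -m pendant '[[[0.03,-0.017,0],0],[[0.055,-0.017,0],0],[[0.055,-0.017,0.04],0],[[0.055,-0.017,0.07],0],[[0.055,-0.017,0.07],0],[[0.055,-0.017,0.07],0]]'
python3 - <<'E'
from h import *
o=manip.get_obs();P=np.array(o["eef_pos"]);T=np.array(o["tool_rot"])
print(P,T.T@(np.array([.5828,-.191,.077])-P))
E
```

```text
time_s: 7.35
eef_pos: [0.5832, -0.1832, 0.1307]
tool_rot: [[0.989, -0.147, 0.0], [-0.147, -0.989, 0.001], [0.0, -0.001, -1.0]]
ft_force: [0.4, 0.7, 0.8]
finger_gap: 0.0429
finger_force: 0.0
[ 0.58322447 -0.18321562  0.13066737] [0.00071788 0.00780193 0.0536617 ]
```

```bash
python3 -m pendant '[[[0.001,0.0075,0.02],0.01],[[0.001,0.0075,0.04],0.01],[[0.001,0.0075,0.053],0.01],[[0.001,0.0075,0.053],0.01],[[0.001,0.0075,0.053],0.01]]'
python3 -m pendant '[[[0,0,0],0],[[0,0,0],0],[[0,0,0],0],[[0,0,0],0],[[0,0,0],0]]' 1 60
```

```text
time_s: 7.85
eef_pos: [0.5837, -0.1914, 0.0787]
tool_rot: [[0.987, -0.158, 0.002], [-0.158, -0.987, -0.0], [0.002, -0.0, -1.0]]
ft_force: [0.1, -0.1, -0.0]
finger_gap: 0.0429
finger_force: 0.0
time_s: 8.35
eef_pos: [0.5832, -0.1954, 0.0792]
tool_rot: [[0.987, -0.161, 0.002], [-0.161, -0.987, -0.005], [0.003, 0.005, -1.0]]
ft_force: [-2.1, -5.4, 5.5]
finger_gap: 0.0127
finger_force: 60.2
```

```bash
python3 -m pendant '[[[0,0.004,0],0.12],[[0,0.004,0],0.26],[[0,0.004,0],0.4],[[0,0.004,0],0.54],[[0,0.004,0],0.68],[[0,0.004,0],0.8],[[0,0.004,0],0.92],[[0,0.004,0],1.0]]'
python3 -m pendant '[[[0,0,0],0.04],[[0,0,0],0.07],[[0,0,0],0.09],[[0,0,0],0.09]]'
```

```text
time_s: 9.15
eef_pos: [0.583, -0.1957, 0.0792]
tool_rot: [[0.398, -0.918, 0.003], [-0.918, -0.398, -0.001], [0.002, -0.002, -1.0]]
ft_force: [-1.0, -1.6, 5.9]
finger_gap: 0.0126
finger_force: 60.2
time_s: 9.55
eef_pos: [0.583, -0.1957, 0.0792]
tool_rot: [[0.32, -0.947, 0.002], [-0.947, -0.32, -0.002], [0.003, -0.002, -1.0]]
ft_force: [-2.3, -0.9, 6.3]
finger_gap: 0.0128
finger_force: 61.6
```

```bash
python3 -m pendant '[[[0,0,0],0.04],[[0,0,0],0.05],[[0,0,0],0.05],[[0,0,0],0.05]]'
python3 - <<'E'
from h import *
print(manip.get_obs()["wrist_torque"])
a=vision.capture("wrist");b=vision.capture("top")
cv2.imwrite("pics/w6.png",np.hstack([cv2.resize(a,(400,300)),cv2.resize(b[135:285,330:530],(400,300))])[:,:,::-1])
E
```

```text
time_s: 9.95
eef_pos: [0.583, -0.1957, 0.0792]
tool_rot: [[0.276, -0.961, 0.002], [-0.961, -0.276, -0.003], [0.003, -0.001, -1.0]]
ft_force: [-1.9, -2.6, 6.9]
finger_gap: 0.0126
finger_force: 73.6
[-0.46765476  0.46426019  1.69378428]
```

View pics/w6.png

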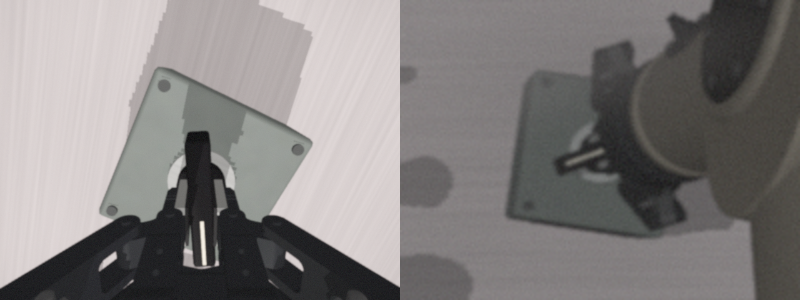

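The handle is turned about 60°, and a wrist torque of 1.7 N m shows it is hard on its stop. Turning back and releasing.

```bash
python3 -m pendant '[[[0,0,0],-0.14],[[0,0,0],-0.28],[[0,0,0],-0.42],[[0,0,0],-0.56],[[0,0,0],-0.7],[[0,0,0],-0.84],[[0,0,0],-0.98],[[0,0,0],-1.1]]'
python3 -m pendant '[[[0,0,0],-0.02],[[0,0,0],-0.02],[[0,0,0],-0.02],[[0,0,0],-0.02],[[0,0,0],-0.02]]' -0.3
python3 -m pendant '[[[0,0,-0.03],0],[[0,0,-0.07],0],[[-0.03,0,-0.12],0],[[-0.06,0,-0.12],0],[[-0.06,0,-0.12],0],[[-0.06,0,-0.12],0]]'
python3 - <<'E'
from h import *
a=vision.capture("wrist");b=vision.capture("top")
cv2.imwrite("pics/w7.png",np.hstack([cv2.resize(a,(400,300)),cv2.resize(b[135:285,80:280],(400,300))])[:,:,::-1])
E
```

```text
time_s: 10.85
eef_pos: [0.5832, -0.1955, 0.0792]
tool_rot: [[0.981, -0.192, 0.003], [-0.192, -0.981, -0.001], [0.003, -0.0, -1.0]]
ft_force: [-0.8, -0.8, 5.4]
finger_gap: 0.0123
finger_force: 60.2
time_s: 11.35
eef_pos: [0.5819, -0.1953, 0.0771]
tool_rot: [[0.984, -0.179, -0.0], [-0.179, -0.984, 0.0], [-0.0, -0.0, -1.0]]
ft_force: [0.1, -0.1, -0.1]
finger_gap: 0.0553
finger_force: 0.0
time_s: 11.95
eef_pos: [0.5226, -0.1852, 0.1976]
tool_rot: [[0.984, -0.179, 0.001], [-0.179, -0.984, -0.001], [0.001, 0.001, -1.0]]
ft_force: [-0.6, -0.1, 0.2]
finger_gap: 0.0556
finger_force: 0.0
```

View pics/w7.png

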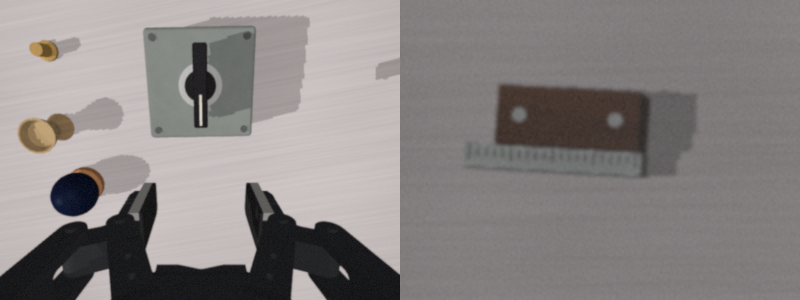

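The knob is back parallel to the box, the bar is flush with the block, the bystanders haven't moved, and the arm is clear.

```bash
python3 -c "
from station import manip
print(manip.job_done())"
```

```text
the job is handed in; nothing more can be done
None
```

I pushed the straightedge flush against the block, turned the knob to its stop, held it, turned it back to rest and let go. The last pictures show the bar flush, the knob at rest and the ball, cup and plug unmoved. I handed the job in at about 12 s; the interface returned no verdict.

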